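# Eject the chopper's blade insert and trap it on the chute

### The arm

A 6-joint arm with a two-finger parallel gripper is mounted at the origin on the work surface. World frame = base frame: x ahead of the robot, y to its left, z up, the work surface at z = 0. Lengths are in m, angles in rad, forces in N, time in s.
With the tool pointing down it reaches from about 0.35 to 0.975 m from the base axis. Payload 4.9 kg.
Tool frame: the origin (TCP) lies on the centre line of the jaws, within the pads' length; the fingertips stand 14 mm ahead of it and the grasp point (between the pads) lies 5 mm behind it; z points along the fingers, y is the line along which they close (so a half turn about z gives the same grasp; the last joint's range is limited). The gripper opens to 85 mm and grips with 20 to 120 N. Pads are 22 mm wide; open, the fingers measure 114 mm over their backs; the gripper's body (76 mm by 85 mm) begins 54 mm behind the grasp point. The pads swing forward as they close: fully open they stand 13 mm farther back than shut.
Start: joints at [1.068, 0.053, 1.613, -0, 1.476, -0.119], TCP at [0.234, 0.58, 0.245] pointing down, gripper open.
Joint ranges: [-3.01, 3.01], [-1.01, 2.22], [0.06, 2.58], [-1.02, 4.17], [0.09, 2.62], [-3.14, 3.14]. Speed limits (rad/s): [2.57, 2.57, 3.14, 3.14, 3.14, 3.14].

### API

Orientations are given as a unit quaternion [w, x, y, z].
In Python, from plant import * gives the robot as it stands.
- The arm moves only by the tool send_rows, never from a script. Its argument "steps" is a list of rows, each an object with "translation": the shift along the tool's x, y, z in cm, a list of three; "delta_rot": the turn, a rotation vector about the tool's x, y, z in rad, a list of three; "jaw": the finger opening in cm, from 0 to 8.54. In form: [{"translation": [dx, dy, dz], "delta_rot": [rx, ry, rz], "jaw": jaw}, ...]. A call has exactly 8 rows; each row is the pose to reach, as a shift and turn from the pose commanded when the call began, along the tool's axes at that moment; what a row does not reach only later rows make up. A row lasts 1/10 s, in which the tool goes at most 50 mm and 8.59 degrees, less where a joint would pass 70% of its speed; a pose out of reach is approached as far as the arm can. A call with a gripper value outside its range is refused whole. The fingers move at their own pace and stop on an object; the grip force is fixed at half the most. Time passes only in rows, so rows that repeat a pose let the fingers close, or fill a call up. It gives the time, the measured TCP pose, the force, the opening and the grip force at its end, in the units of the state.
- state(): the state, without advancing time (a new reading comes with each control period).
- grab_frame(name): name is "scene" or "top" or "wrist"; returns a dict with "pixels" (420x560x3 uint8, blue, green, red), "range_z" (420x560 float32, m along the optical axis (not along the pixel's ray), 0 where there is no reading), "fx", "fy", "cx", "cy" (pixels), "rvec" (rotation vector, rad) and "tvec" (3), from world to camera coordinates, as OpenCV has them. Camera axes: x right, y down, z forward; pixel columns grow to the right and rows downward; lengths in m; the calibration is good to about 2 mm. A picture is of the moment at which its call begins.
- job_done(): hands the job in; it is judged then, once.
The state is a dict: "time": time; "joint_pos": joint angles; "joint_vel": joint speeds; "joint_efforts": joint torques, N m; "tool_pos": TCP position; "tool_rot": TCP orientation; "contact_force": force on the tool from outside, world axes, zero at the start; "ft_torque": the same for the moment, N m; "gripper_width": opening from 0.0 (shut) to 1.0 (fully open); "grasp_force": force on a finger pad.
Only numpy, scipy, OpenCV 4.12 (cv2) and the standard library are available. Lean on these libraries where they do the work, as an engineer would, in place of code of your own. Each camera call takes 0.05 s, during which the arm holds its last target. There are 200 camera calls.

### The job

Press the orange eject key of the white chopper dock so that the green blade insert pops out of its pocket, and with the other finger trap the insert on the steel chute, clear of the pocket, before it slides off the lower end. Do not lift or carry the insert, and leave the ramekin, pepper mill and spoon around the dock where they are. Finish while still holding the insert on the chute against that finger: without a finger below it, it slides away.

Things in the scene. Friction and masses are not known exactly. Their poses are not given: they have to be found in the camera images.
- dock: White fixed wedge dock, 171 mm long (x), 70 mm wide (y), plus the key housing on its +y side. Origin under the middle of its base; z up; -x is its low, open front. A 60 mm wide slippery steel chute slopes down to -x at 25 degrees between two rails, 5 mm thick and 12 mm above the chute. The orange key stands beyond one rail at x = -44, y = +56 mm; the chute beside it is 33 mm above the worktop.
- chute (a point): Point on the chute's surface and centre line, at the pocket's front edge (33 mm to +x of the dock's origin, 69 mm above the worktop). x points up the slope, y across it to the key side, z square to the surface. The chute runs from x = 0 down to its open end at x = -130 mm, the pocket, 6 mm deep, from x = 0 to 52 mm. The key's middle is beside x = -85 mm.
- insert: Loose blade insert: green plastic frame with steel blade grid, 48 mm along the slope, 56 mm across, 34 mm high (square to the slope), about 120 g; origin at its centre, z stays vertical while it lies flat on the slope. It starts in the pocket, its centre 24 mm up-slope of point chute. Raised over the pocket's edge, it slides down the chute by itself in under a second.
- eject_key (a joint): Spring key that raises the lifter under the insert: 0 up, 0.010 m fully down, straight down. It needs 2 N to start and about 6 N fully down, and springs back. The insert pops free at about 0.007 m.
- key_top (a point): Middle of the top of the orange key cap, which measures 40 mm (along the chute) by 34 mm (across); 55 mm above the worktop when up, 45 mm when down. The cap moves with the joint.
- ramekin: small round white ribbed ramekin, 70 mm across, 45 mm tall, loose, standing beside the dock on the side away from the key; origin under its centre
- mill: wooden pepper mill, 52 mm across, 146 mm tall, loose, standing behind the key side of the dock; origin under its centre
- spoon: spoon 170 mm long lying loose on the key side of the dock, roughly parallel to the chute
Things that resemble listed ones, but are neither listed nor needed, are in the scene too. Of the things shaped like the insert, the green one is meant.

How it is judged:
On the way:
1. the eject key is pressed while the insert still sits in its pocket (value of joint eject_key above 0.002 m and x of insert in the frame of chute above 0.005 m).
At the end, for the whole second after the job is handed in: The insert lies flat on the steel chute (within 0.15 rad, 6 mm in height), its centre 20 to 98 mm down-slope of the pocket's edge, at rest and touching a finger that holds it there (more than 0.05 N) (x of insert in the frame of chute between -0.098 and -0.02 m and z of insert in the frame of chute between 0.012 and 0.023 m and y of insert in the frame of chute between -0.008 and 0.008 m and angle between insert's own z axis and vertical below 0.15 rad and linear speed of insert below 0.02 m/s and contact force between the fingers and insert above 0.05 N); the arm keeps its last pose, push and grip.
It fails at once if the insert slid off the lower end of the chute or out over the rails (x of insert in the frame of chute below -0.11 m or y of insert in the frame of chute above 0.02 m or y of insert in the frame of chute below -0.02 m).
It fails at once if the insert was lifted off the dock (z of insert in the frame of chute above 0.04 m).
It fails at once if another thing was pushed from its place (more than 30 mm) (distance of any of ramekin, mill, spoon from where it was at the start of the episode above 0.03 m).
It also fails if it takes over 32 s, if anything falls off the work surface, if the arm or the gripper's body presses on something with over 40 N, if the wrist force passes 120 N, or if a joint passes its speed limit or range.

## Working session

There is one attempt and no reset: what is moved stays moved. The work goes in short steps, Python scripts to look and compute and a tool call to move; the robot and the scene stay as the last step left them, time stands still between calls to the robot, and variables do not carry over. Pictures are saved under pics/ and viewed, at most 10 in all, crops included, and the job is handed in when it is done.

Besides the shell and the picture viewer there is one more tool, called after "Request:" by a JSON object that holds its "api" and its "payload", one argument or row to a line. send_rows: Moves the arm, as the interface text tells. Its arguments: {"type":"object","properties":{"steps":{"type":"array","items":{"type":"object","properties":{"translation":{"type":"array","items":{"type":"number"}},"delta_rot":{"type":"array","items":{"type":"number"}},"jaw":{"type":"number"}}}}},"required":["steps"]}

```bash
ls; mkdir -p pics; python3 - <<'E'
from plant import *
import cv2,numpy as np
s=state();print(s)
ims=[]
for n in("scene","top"):
    f=grab_frame(n);np.savez(n+".npz",**f);ims.append(f["pixels"]);print(n,f["fx"],f["cx"],f["cy"],f["rvec"],f["tvec"])
    cv2.imwrite(f"pics/{n}0.png",f["pixels"])
E
```

```text
pics
{'time': 0.0, 'joint_pos': array([ 1.06803106e+00,  5.33707060e-02,  1.61431413e+00,  2.03357703e-05,
        1.47602434e+00, -1.19030730e-01]), 'joint_vel': array([ 0.00016393, -0.00022599, -0.0010581 , -0.00028576, -0.00099642,
        0.00075553]), 'joint_efforts': array([-9.18812248e-05, -3.93663812e+01, -3.70175922e+01, -1.09520799e-04,
        6.87463616e-03, -3.19847445e-06]), 'tool_pos': array([0.23370835, 0.57900356, 0.24404239]), 'tool_rot': array([-3.33373490e-04,  1.90693080e-01,  9.81649138e-01, -1.00443383e-03]), 'contact_force': array([-0.09848104,  0.02743381, -0.67555168]), 'ft_torque': array([0.04155833, 0.02719725, 0.0445398 ]), 'grasp_force': 0.0, 'gripper_width': 1.003231780193212}
scene 429.3391117984398 279.08800940261693 201.38867736080584 [ 1.95405374  1.7674076  -0.56241782] [-0.11728451 -0.43454319  1.19466163]
top 489.04171152209074 280.6805131998198 211.4053264953552 [ 2.10483223 -2.13974839  0.18317598] [0.08805966 0.61776845 0.99303826]
```

View pics/scene0.png

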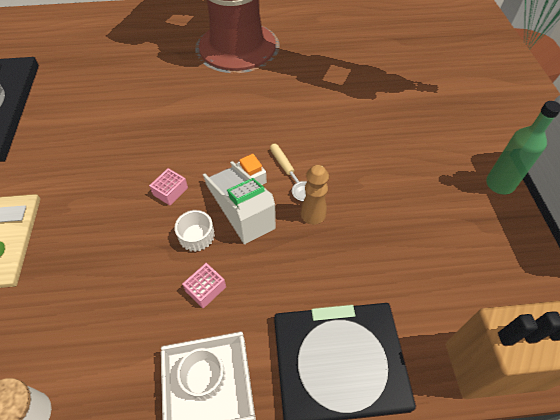

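View pics/top0.png

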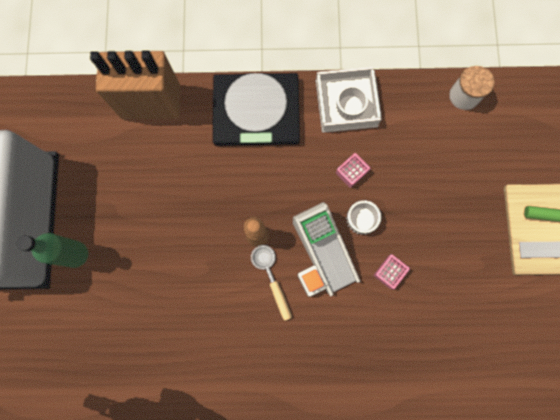

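The green insert is at scene (246,190) and top (319,228). Look-alikes are the pink grids at scene (168,187) and (204,285), top (353,170) and (392,272); the green bottle and the cucumber share only its colour. The orange key is at scene (250,164) and top (312,281). I choose the green grid in the dock.

```bash
cat > h.py <<'E'
import cv2,numpy as np
from scipy.spatial.transform import Rotation as R
def load(n): return dict(np.load(n+".npz"))
def cam(f): 
    Rm=cv2.Rodrigues(f["rvec"])[0]; return Rm,-Rm.T@f["tvec"]
def ray(f,u,v,z):
    Rm,c=cam(f); d=Rm.T@np.array([(u-f["cx"])/f["fx"],(v-f["cy"])/f["fy"],1]); return c+d*(z-c[2])/d[2]
def cloud(f):
    Rm,c=cam(f); v,u=np.mgrid[:420,:560]; z=f["range_z"]
    p=np.stack([(u-f["cx"])/f["fx"]*z,(v-f["cy"])/f["fy"]*z,z],-1); return p@Rm+c
def masks(f):
    h=cv2.cvtColor(f["pixels"],cv2.COLOR_BGR2HSV)
    return cv2.inRange(h,(5,150,150),(18,255,255)),cv2.inRange(h,(60,90,60),(90,255,255))
def big(m):
    n,l,s,c=cv2.connectedComponentsWithStats(m); 
    return n,l,s,c
E
python3 - <<'E'
from h import *
for n,box in(("scene",(140,130,340,260)),("top",(230,190,400,340))):
    f=load(n);x0,y0,x1,y1=box
    P=cloud(f)
    for nm,m,z in zip(("orange","green"),masks(f),(.055,.1045)):
        mm=np.zeros_like(m);mm[y0:y1,x0:x1]=m[y0:y1,x0:x1]
        k,l,s,c=big(mm);i=1+np.argmax(s[1:,4]);print(n,nm,s[i],c[i],ray(f,*c[i],z),"cloud",np.median(P[l==i],0))
    cv2.imwrite(f"pics/{n}_c.png",cv2.resize(f["pixels"][y0:y1,x0:x1],None,fx=4,fy=4,interpolation=cv2.INTER_CUBIC)[:600,:800])
f=load("top");P=cloud(f)
# chute quad
q=np.zeros((420,560),np.uint8);cv2.fillConvexPoly(q,np.array([[316,248],[332,242],[349,278],[337,284]]),1)
p=P[(q>0)];print(len(p),p.mean(0))
for _ in range(3):
    c=p.mean(0);n=np.linalg.svd(p-c)[2][2];n*=np.sign(n[2]);d=(p-c)@n;p=p[abs(d)<2.5*d.std()+1e-4]
print(c,n,"tilt",np.degrees(np.arccos(n[2])),"low dir yaw",np.degrees(np.arctan2(n[1],n[0])),d.std())
E
```

```text
scene orange [239 153  23  23 315] [250.46666667 163.76507937] [0.47924272 0.01181429 0.055     ] cloud [0.47759409 0.01204438 0.05341066]
scene green [227 178  38  27 306] [244.9379085  192.23529412] [ 0.58678633 -0.00178529  0.1045    ] cloud [ 0.59111592 -0.00213683  0.10711892]
top orange [303 271  20  20 240] [312.80833333 280.35416667] [0.47148627 0.01290104 0.055     ] cloud [0.47207542 0.01273597 0.05551162]
top green [302 212  33  31 210] [317.66190476 226.39047619] [0.57806069 0.00279661 0.1045    ] cloud [0.58039756 0.00293533 0.10572212]
673 [ 0.50890298 -0.03220168  0.04296322]
[ 0.50890298 -0.03220168  0.04296322] [ 0.44875488 -0.88504921  0.12372125] tilt 82.89308449289823 low dir yaw -63.11319296916312 0.009943601513898085
```

View pics/top_c.png

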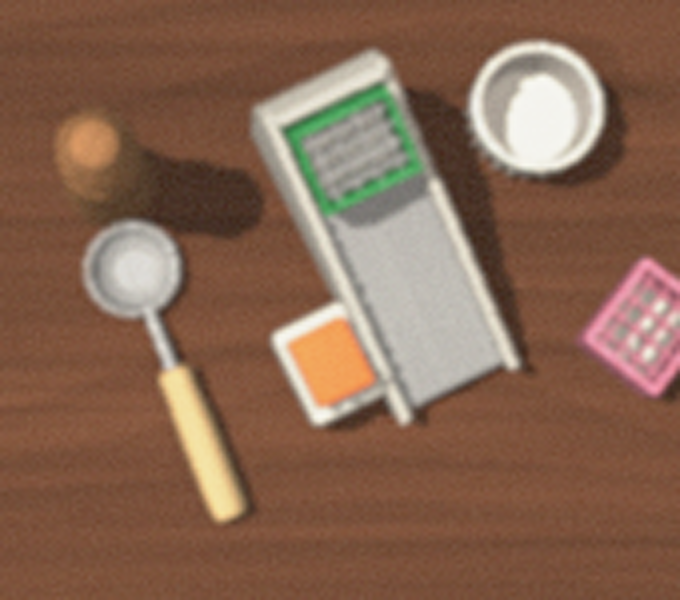

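```bash
python3 - <<'E'
from h import *
f=load("top");P=cloud(f)
np.set_printoptions(precision=4,suppress=True)
print("cam",cam(f)[1],"table z",np.median(P[320:340,330:380,2]))
q=np.zeros((420,560),np.uint8);cv2.fillConvexPoly(q,np.array([[321,252],[335,246],[350,277],[337,284]]),1)
p=P[q>0];p=p[(p[:,2]>.005)&(p[:,2]<.09)]
for _ in range(6):
    A=np.c_[p[:,:2],np.ones(len(p))];s=np.linalg.lstsq(A,p[:,2],rcond=None)[0];r=p[:,2]-A@s;p=p[abs(r)<max(2*r.std(),.001)]
print(s,len(p),r.std(),"yaw upslope",np.degrees(np.arctan2(s[1],s[0])),"tilt",np.degrees(np.arctan(np.hypot(*s[:2]))))
o,g=masks(f)
for nm,m,z,b in(("o",o,.055,(295,260,325,300)),("g",g,.1045,(295,205,345,250))):
    mm=np.zeros_like(m);mm[b[1]:b[3],b[0]:b[2]]=m[b[1]:b[3],b[0]:b[2]]
    pts=cv2.findNonZero(mm);rc=cv2.minAreaRect(pts);bp=cv2.boxPoints(rc)
    w=np.array([ray(f,u,v,z) for u,v in bp]);print(nm,rc);print(w,"mean",w.mean(0),"sides",np.linalg.norm(np.diff(w,axis=0),axis=1),[np.degrees(np.arctan2(*d[:2][::-1])) for d in np.diff(w,axis=0)])
# rail ends top: z at low end = 
for nm,u,v,z in(("railK",331,294.5,.026),("railN",358.5,281.5,.026),("backN",324.5,204,.1),("backK",294.5,218,.1)): print(nm,ray(f,u,v,z))
np.savez("plane.npz",s=s)
E
```

```text
cam [0.4298 0.0699 1.089 ] table z 0.0006572936988628042
[ 0.4247  0.1947 -0.17  ] 539 0.0016374467742875656 yaw upslope 24.634456504418562 tilt 25.04252677947315
o ((312.800048828125, 280.1000671386719), (16.994115829467773, 13.86362075805664), 63.43495178222656)
[[ 0.4817  0.0336  0.055 ]
 [ 0.4942  0.0073  0.055 ]
 [ 0.4624 -0.0077  0.055 ]
 [ 0.45    0.0185  0.055 ]] mean [0.4721 0.0129 0.055 ] sides [0.0292 0.0352 0.029 ] [np.float64(-64.59575913003238), np.float64(-154.81596165152516), np.float64(115.26589006336793)]
g ((318.20001220703125, 226.9000244140625), (23.255107879638672, 27.280031204223633), 63.43495178222656)
[[ 0.5865  0.0369  0.1045]
 [ 0.6109 -0.0136  0.1045]
 [ 0.5676 -0.0333  0.1045]
 [ 0.5435  0.0169  0.1045]] mean [0.5771 0.0017 0.1045] sides [0.0561 0.0476 0.0556] [np.float64(-64.1937688610487), np.float64(-155.5103791322512), np.float64(115.61103687264838)]
railK [ 0.442  -0.0268  0.026 ]
railN [ 0.4687 -0.0868  0.026 ]
backN [ 0.6251 -0.0129  0.1   ]
backK [0.5969 0.0494 0.1   ]
```

```bash
cat >> h.py <<'E'
yaw=np.radians(24.9);a=np.array([np.cos(yaw),np.sin(yaw),0]);n=np.array([-np.sin(yaw),np.cos(yaw),0]);zz=np.array([0,0,1.])
O=.478*a-.2425*n
def dock(x,y,z): return O+(a*x+n*y+zz*z)/1000
def todock(p): d=np.asarray(p)-O; return np.array([d@a,d@n,d[2]])*1000
def chute(s,y,h): c,k=np.cos(np.radians(25)),np.sin(np.radians(25)); return dock(33+s*c-h*k,y,69+s*k+h*c)
def tochute(p):
    c,k=np.cos(np.radians(25)),np.sin(np.radians(25)); d=todock(p)-[33,0,69]; return np.array([d[0]*c+d[2]*k,d[1],-d[0]*k+d[2]*c])
def rot(t):
    c,k=np.cos(np.radians(t)),np.sin(np.radians(t)); Z=k*a-c*zz; X=-(c*a+k*zz); return np.c_[X,np.cross(Z,X),Z]
def toR(q): return R.from_quat(np.r_[q[1:],q[0]]).as_matrix()
def rel(s,p,Rt):
    R0=toR(s["tool_rot"]); return (R0.T@(p-s["tool_pos"])*100).round(2),R.from_matrix(R0.T@Rt).as_rotvec().round(3)
E
python3 - <<'E'
from h import *
from plant import *
f=load("top")
s=state();p=chute(-64,28,22.5);print(p,todock(p))
p[2]=.24;print(rel(s,p,rot(0)),rel(s,p,rot(25)))
print("mill",todock(ray(f,253,228,.146)),"ramekin",todock(ray(f,365,217,.045)),"spoon",todock(ray(f,262,257,.01)),todock(ray(f,290,318,.01)))
E
```

```text
[ 0.49257477 -0.00783687  0.06234436] [-34.51260926  28.          62.34435646]
(array([-45.98, -44.73,   0.49]), array([-0.002, -0.001, -0.818])) (array([-45.98, -44.73,   0.49]), array([-0.18 , -0.413, -0.805]))
mill [ 95.17051179 121.59796907 146.        ] ramekin [  27.64366411 -106.98452755   45.        ] spoon [ 50.18830434 130.76827602  10.        ] [-94.93833832 132.78735417  10.        ]
```

Request:
{"api": "send_rows", "payload": {
  "steps": [
    {"translation": [-3, -3, 0], "delta_rot": [0, 0, -0.08], "jaw": 4.2},
    {"translation": [-6, -6, 0], "delta_rot": [0, 0, -0.16], "jaw": 4.2},
    {"translation": [-9, -9, 0], "delta_rot": [0, 0, -0.24], "jaw": 4.2},
    {"translation": [-12, -12, 0], "delta_rot": [0, 0, -0.32], "jaw": 4.2},
    {"translation": [-15, -15, 0], "delta_rot": [0, 0, -0.4], "jaw": 4.2},
    {"translation": [-18, -18, 0], "delta_rot": [0, 0, -0.48], "jaw": 4.2},
    {"translation": [-21, -21, 0], "delta_rot": [0, 0, -0.56], "jaw": 4.2},
    {"translation": [-24, -24, 0], "delta_rot": [0, 0, -0.64], "jaw": 4.2}
  ]
}}

```text
time: 0.9
tool_pos: [0.3667, 0.2654, 0.2448]
tool_rot: [-0.0, -0.13, 0.992, -0.0]
contact_force: [1.1, -0.9, 0.8]
gripper_width: 0.493
grasp_force: 0.0
```

```bash
python3 - <<'E'
from h import *
from plant import *
s=state();p=chute(-64,28,22.5);p[2]=.24;print(s["time"],s["tool_pos"],s["joint_pos"].round(2),rel(s,p,rot(0)),rel(s,p,rot(25)))
E
```

```text
0.9 [0.36673511 0.26542393 0.24484647] [ 0.46 -0.38  2.   -0.    1.53 -1.37] (array([ -5.14, -29.64,   0.49]), array([-0.   , -0.   , -0.175])) (array([ -5.14, -29.64,   0.49]), array([-0.038, -0.436, -0.172]))
```

Request:
{"api": "send_rows", "payload": {
  "steps": [
    {"translation": [-0.7, -3.7, 0], "delta_rot": [-0.005, -0.055, -0.022], "jaw": 4.2},
    {"translation": [-1.3, -7.4, 0], "delta_rot": [-0.01, -0.11, -0.043], "jaw": 4.2},
    {"translation": [-2, -11.1, 0], "delta_rot": [-0.014, -0.165, -0.065], "jaw": 4.2},
    {"translation": [-2.6, -14.8, 0.1], "delta_rot": [-0.02, -0.22, -0.086], "jaw": 4.2},
    {"translation": [-3.3, -18.5, 0.2], "delta_rot": [-0.024, -0.275, -0.108], "jaw": 4.2},
    {"translation": [-3.9, -22.2, 0.3], "delta_rot": [-0.028, -0.33, -0.13], "jaw": 4.2},
    {"translation": [-4.6, -26, 0.4], "delta_rot": [-0.033, -0.385, -0.15], "jaw": 4.2},
    {"translation": [-5.1, -29.6, 0.5], "delta_rot": [-0.038, -0.436, -0.172], "jaw": 4.2}
  ]
}}

```text
time: 1.7
tool_pos: [0.4912, -0.0079, 0.2401]
tool_rot: [0.213, -0.209, 0.953, 0.046]
contact_force: [0.1, 0.3, -0.6]
gripper_width: 0.494
grasp_force: 0.0
```

```bash
python3 - <<'E'
from h import *
from plant import *
np.set_printoptions(precision=4,suppress=True)
f=grab_frame("wrist");np.savez("wrist.npz",**f);f=load("wrist");s=state()
print(s["tool_pos"],s["joint_pos"].round(2),s["contact_force"],s["gripper_width"],"cam",cam(f)[1])
p=chute(-64,28,22.5);print(rel(s,p+[0,0,.03],rot(25)))
im=f["pixels"].copy()
for q in [dock(-64,39,55),dock(-24,39,55),dock(-24,73,55),dock(-64,73,55)]+[chute(x,y,0) for x,y in((-130,-30),(-130,30),(0,-30),(0,30))]+[chute(x,y,28) for x,y in((0,-28),(0,28),(48,-28),(48,28))]:
    u=cv2.projectPoints(q.reshape(1,3),f["rvec"],f["tvec"],np.array([[f["fx"],0,f["cx"]],[0,f["fy"],f["cy"]],[0,0,1.]]),None)[0].ravel();cv2.circle(im,(int(u[0]),int(u[1])),3,(255,0,255),1)
cv2.imwrite("pics/wrist0.png",im)
E
```

```text
[ 0.4918 -0.0127  0.2391] [-0.34 -0.54  2.16  0.32  1.21 -2.4 ] [-0.503  -3.6772 -0.1669] 0.4945415239092913 cam [ 0.382  -0.0583  0.3255]
(array([ 5.98,  0.47, 13.4 ]), array([-0.007,  0.002, -0.007]))
```

View pics/wrist0.png

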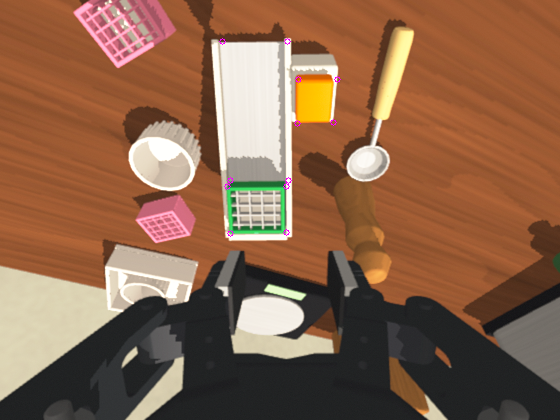

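The overlay of my dock model lands on the key (314,100), the chute and the green insert (257,208) within about 3 px, so I descend to just above the key.

Request:
{"api": "send_rows", "payload": {
  "steps": [
    {"translation": [1, 0, 2.2], "delta_rot": [0, 0, 0], "jaw": 4.2},
    {"translation": [2, 0, 4.4], "delta_rot": [0, 0, 0], "jaw": 4.2},
    {"translation": [3.1, -0.1, 6.7], "delta_rot": [0, 0, 0], "jaw": 4.2},
    {"translation": [4.1, -0.1, 8.9], "delta_rot": [0, 0, 0], "jaw": 4.2},
    {"translation": [5.1, -0.1, 11], "delta_rot": [0, 0, 0], "jaw": 4.2},
    {"translation": [6.2, -0.1, 13.4], "delta_rot": [0, 0, 0], "jaw": 4.2},
    {"translation": [6.2, -0.1, 13.4], "delta_rot": [0, 0, 0], "jaw": 4.2},
    {"translation": [6.2, -0.1, 13.4], "delta_rot": [0, 0, 0], "jaw": 4.2}
  ]
}}

```text
time: 2.55
tool_pos: [0.4916, -0.0067, 0.0924]
tool_rot: [0.211, -0.209, 0.954, 0.047]
contact_force: [-0.2, -0.2, 0.7]
gripper_width: 0.489
grasp_force: 0.0
```

```bash
python3 - <<'E'
from h import *
from plant import *
np.set_printoptions(precision=4,suppress=True)
f=grab_frame("wrist");np.savez("wrist.npz",**f);g=grab_frame("scene");np.savez("scene1.npz",**g);s=state();f=load("wrist")
print(s["time"],s["tool_pos"],s["contact_force"],s["gripper_width"])
p=chute(-64,28,22.5);print(rel(s,p,rot(25)),tochute(s["tool_pos"]))
im=f["pixels"].copy()
for q in [dock(-64,39,55),dock(-24,39,55),dock(-24,73,55),dock(-64,73,55)]+[chute(x,y,0) for x,y in((-130,-30),(-130,30),(0,-30),(0,30))]+[chute(x,y,28) for x,y in((0,-28),(0,28),(48,-28),(48,28))]:
    u=cv2.projectPoints(q.reshape(1,3),f["rvec"],f["tvec"],np.array([[f["fx"],0,f["cx"]],[0,f["fy"],f["cy"]],[0,0,1.]]),None)[0].ravel();cv2.circle(im,(int(u[0]),int(u[1])),3,(255,0,255),1)
sc=cv2.resize(g["pixels"][110:270,150:350],(525,420),interpolation=cv2.INTER_CUBIC)
cv2.imwrite("pics/w1.png",cv2.resize(np.hstack([im[:,120:440],sc]),(800,398)))
E
```

```text
2.65 [ 0.493  -0.0072  0.0945] [ 0.5106 -0.1278  0.2864] 0.4930363898763352
(array([ 1.42, -0.03,  2.88]), array([-0.003,  0.003, -0.002])) [-49.8385  28.3736  51.3451]
```

View pics/w1.png

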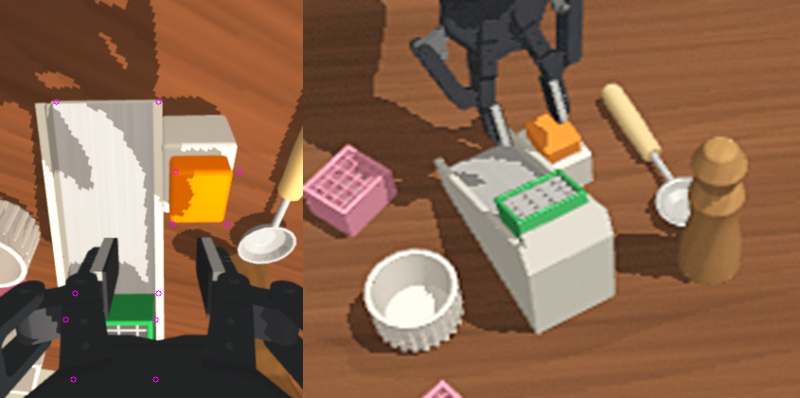

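Request:
{"api": "send_rows", "payload": {
  "steps": [
    {"translation": [0.2, -0.1, 0.5], "delta_rot": [0, 0, 0], "jaw": 4.2},
    {"translation": [0.4, -0.2, 0.9], "delta_rot": [0, 0, 0], "jaw": 4.2},
    {"translation": [0.6, -0.2, 1.3], "delta_rot": [0, 0, 0], "jaw": 4.2},
    {"translation": [0.8, -0.2, 1.7], "delta_rot": [0, 0, 0], "jaw": 4.2},
    {"translation": [0.85, -0.2, 1.8], "delta_rot": [0, 0, 0], "jaw": 4.2},
    {"translation": [0.85, -0.2, 1.8], "delta_rot": [0, 0, 0], "jaw": 4.2},
    {"translation": [0.85, -0.2, 1.8], "delta_rot": [0, 0, 0], "jaw": 4.2},
    {"translation": [0.85, -0.2, 1.8], "delta_rot": [0, 0, 0], "jaw": 4.2}
  ]
}}

```text
time: 3.45
tool_pos: [0.4929, -0.0089, 0.073]
tool_rot: [0.212, -0.209, 0.954, 0.046]
contact_force: [-0.7, -0.3, -0.1]
gripper_width: 0.488
grasp_force: 0.0
```

```bash
python3 - <<'E'
from h import *
from plant import *
np.set_printoptions(precision=4,suppress=True)
g=grab_frame("scene");s=state()
print(s["time"],s["tool_pos"],s["contact_force"],tochute(s["tool_pos"]),rel(s,chute(-64,26,22.5),rot(25)))
cv2.imwrite("pics/s2.png",cv2.resize(g["pixels"][130:230,180:330],(750,500),interpolation=cv2.INTER_CUBIC))
E
```

```text
3.5 [ 0.4929 -0.0089  0.073 ] [0.2118 0.8064 0.438 ] [-59.6291  26.8899  32.2308] (array([ 0.44, -0.09,  0.97]), array([-0.002,  0.001, -0.003]))
```

View pics/s2.png

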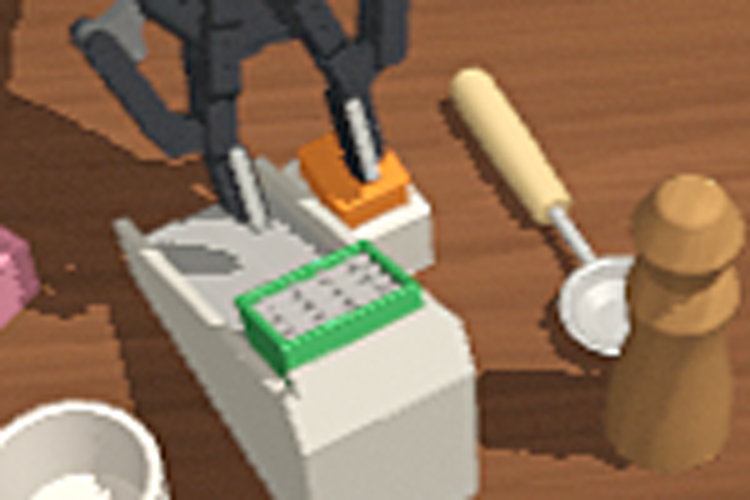

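The picture shows the key finger just above the cap (370,175), the other finger mid-chute (255,215), and the insert still in its pocket (330,300). Pressing now.

Request:
{"api": "send_rows", "payload": {
  "steps": [
    {"translation": [0.08, 0, 0.18], "delta_rot": [0, 0, 0], "jaw": 4.2},
    {"translation": [0.17, 0, 0.36], "delta_rot": [0, 0, 0], "jaw": 4.2},
    {"translation": [0.25, 0, 0.54], "delta_rot": [0, 0, 0], "jaw": 4.2},
    {"translation": [0.3, 0, 0.64], "delta_rot": [0, 0, 0], "jaw": 4.2},
    {"translation": [0.34, 0, 0.73], "delta_rot": [0, 0, 0], "jaw": 4.2},
    {"translation": [0.38, 0, 0.82], "delta_rot": [0, 0, 0], "jaw": 4.2},
    {"translation": [0.42, 0, 0.91], "delta_rot": [0, 0, 0], "jaw": 4.2},
    {"translation": [0.42, 0, 0.91], "delta_rot": [0, 0, 0], "jaw": 4.2}
  ]
}}

```text
time: 4.3
tool_pos: [0.493, -0.0089, 0.0629]
tool_rot: [0.212, -0.209, 0.954, 0.046]
contact_force: [-0.3, -0.2, 4.1]
gripper_width: 0.491
grasp_force: 2.2
```

```bash
python3 - <<'E'
from h import *
from plant import *
np.set_printoptions(precision=4,suppress=True)
f=grab_frame("top");np.savez("t3.npz",**f);f=load("t3");s=state()
print(s["time"],s["tool_pos"],s["contact_force"],tochute(s["tool_pos"]))
o,g=masks(f);b=(295,205,365,300);mm=np.zeros_like(g);mm[b[1]:b[3],b[0]:b[2]]=g[b[1]:b[3],b[0]:b[2]]
print(cv2.minAreaRect(cv2.findNonZero(mm)))
E
```

```text
4.35 [ 0.493  -0.0089  0.063 ] [-1.4852  0.1164  4.4493] [-63.7989  26.8215  23.0777]
((318.6000061035156, 227.2000274658203), (24.149532318115234, 27.72724151611328), 63.43495178222656)
```

Request:
{"api": "send_rows", "payload": {
  "steps": [
    {"translation": [0.04, 0, 0.09], "delta_rot": [0, 0, 0], "jaw": 4.2},
    {"translation": [0.08, 0, 0.18], "delta_rot": [0, 0, 0], "jaw": 4.2},
    {"translation": [0.13, 0, 0.27], "delta_rot": [0, 0, 0], "jaw": 4.2},
    {"translation": [0.17, 0, 0.36], "delta_rot": [0, 0, 0], "jaw": 4.2},
    {"translation": [0.21, 0, 0.45], "delta_rot": [0, 0, 0], "jaw": 4.2},
    {"translation": [0.21, 0, 0.45], "delta_rot": [0, 0, 0], "jaw": 4.2},
    {"translation": [0.21, 0, 0.45], "delta_rot": [0, 0, 0], "jaw": 4.2},
    {"translation": [0.21, 0, 0.45], "delta_rot": [0, 0, 0], "jaw": 4.2}
  ]
}}

```text
time: 5.15
tool_pos: [0.4932, -0.0089, 0.0587]
tool_rot: [0.212, -0.209, 0.954, 0.046]
contact_force: [-5.6, -1.2, 12.2]
gripper_width: 0.493
grasp_force: 6.2
```

```bash
python3 - <<'E'
from h import *
from plant import *
np.set_printoptions(precision=4,suppress=True)
g=grab_frame("scene");s=state()
print(s["time"],s["tool_pos"],s["contact_force"],tochute(s["tool_pos"]))
cv2.imwrite("pics/s4.png",cv2.resize(g["pixels"][130:230,180:330],(750,500),interpolation=cv2.INTER_CUBIC))
E
```

```text
5.2 [ 0.4932 -0.0089  0.0587] [-5.9589 -0.7603 11.8051] [-65.439   26.7775  19.1445]
```

View pics/s4.png

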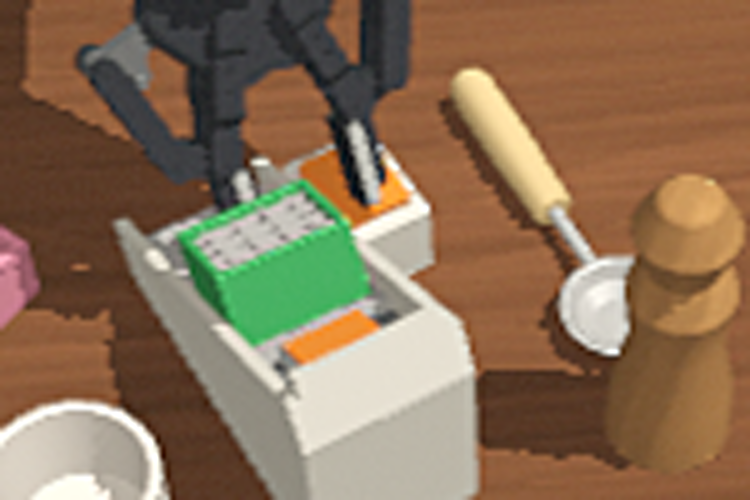

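The insert has popped out and rests on the chute (265,260) against the left finger, clear of the pocket where the orange lifter shows (333,338). I'll check its position and tilt from depth.

```bash
python3 - <<'E'
from h import *
from plant import *
np.set_printoptions(precision=4,suppress=True)
for n,b in(("top",(295,205,365,300)),("scene",(180,150,280,230))):
    f=grab_frame(n);np.savez("x.npz",**f);f=load("x");P=cloud(f);g=masks(f)[1];mm=np.zeros_like(g);mm[b[1]:b[3],b[0]:b[2]]=g[b[1]:b[3],b[0]:b[2]]
    hull=np.zeros_like(g);cv2.fillConvexPoly(hull,cv2.convexHull(cv2.findNonZero(mm)),1)
    p=np.array([tochute(q) for q in P[mm>0]]);t=p[p[:,2]>28]
    print(n,len(p),len(t),"pct all",np.percentile(p,[3,50,97],0).round(1).tolist(),"top",np.percentile(t,[2,50,98],0).round(1).tolist())
    A=np.c_[t[:,:2],np.ones(len(t))];print("top plane slopes",np.linalg.lstsq(A,t[:,2],rcond=None)[0])
s=state();print(s["time"],s["contact_force"],s["grasp_force"],s["joint_vel"])
E
```

```text
top 286 193 pct all [[-52.1, -26.4, 8.9], [-7.8, 2.8, 31.7], [-4.4, 27.6, 36.6]] top [[-52.8, -26.9, 28.5], [-22.0, 4.2, 33.6], [-4.3, 27.6, 36.9]]
top plane slopes [ 1.5448  0.4118 74.9227]
scene 583 185 pct all [[-51.8, -30.8, 2.1], [-6.6, -6.0, 20.9], [-3.8, 22.4, 33.5]] top [[-53.4, -30.9, 28.3], [-9.4, -5.7, 32.2], [-3.7, 23.2, 34.5]]
top plane slopes [ 0.4737 -0.1351 42.6315]
5.3 [-5.4836 -0.6244 11.421 ] 6.193422144278884 [-0.001   0.002   0.0007  0.      0.001   0.0002]
```

```bash
python3 - <<'E'
from h import *
f=load("x");P=cloud(f);g=masks(f)[1];mm=np.zeros_like(g);mm[150:230,180:280]=g[150:230,180:280]
c=cv2.convexHull(cv2.findNonZero(mm));hu=np.zeros_like(g);cv2.fillConvexPoly(hu,c,1)
p=np.array([tochute(q) for q in P[hu>0]])
for lo in range(-50,0,10):
    for y0,y1 in((-25,-5),(-5,15),(15,29)):
        t=p[(p[:,0]>lo)&(p[:,0]<lo+10)&(p[:,1]>y0)&(p[:,1]<y1)&(p[:,2]>25)];print(lo,y0,len(t),np.percentile(t[:,2],[50,90]).round(1) if len(t) else "")
E
```

```text
-50 -25 29 [30.1 31.6]
-50 -5 39 [30.1 32.8]
-50 15 13 [31.9 33. ]
-40 -25 27 [29.9 31.2]
-40 -5 27 [29.5 31. ]
-40 15 13 [31.4 33.3]
-30 -25 26 [29.9 31. ]
-30 -5 25 [29.8 31.1]
-30 15 11 [30.9 32.9]
-20 -25 9 [30.9 31.7]
-20 -5 11 [30.6 32. ]
-20 15 8 [31.1 33.1]
-10 -25 45 [29.7 32.9]
-10 -5 50 [30.1 33.2]
-10 15 21 [29.9 33.3]
```

The insert lies flat: the top height is the same from front to back. Its centre is at about -28 mm and it is at rest. Handing in.

```bash
python3 -c "
from plant import *
print(job_done())"
```

```text
the job is handed in; nothing more can be done
None
```

I pressed the eject key, the green insert popped out, and I handed in with it lying flat and at rest against the finger, its centre about 28 mm down-slope of the pocket's edge; the verdict was not shown.

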